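# Click the big socket back onto its swivelling stud and lock it

### The job

Put the big socket back on the empty middle stud of the socket holder: push it fully home, until the stud's spring ball clicks into the socket, and turn it clockwise (seen from above) to the stop, so that its square sits square with the holder. Be gentle: the stud has swivelled, so feel for its square rather than ramming it, and do not wrench at the stop. Leave the small and the long socket standing where they are, and let go when done.

Things in the scene. Friction and masses are not known exactly. Their poses are not given: they have to be found in the camera images.
- big_socket: the big impact socket, plain steel, the thickest of the three standing on the bench: an upright cylinder 46 mm in diameter, 64 mm tall, 0.3 to 0.6 kg, solid above 26 mm (grip it there). Origin: centre of its underside (the drive end), z up; x and y square to the flats of its drive hole
- small_socket: bystander: a thinner plain steel socket, 33 mm in diameter, 50 mm tall, standing on the bench; origin at the centre of its underside
- long_socket: bystander: a thin plain steel socket, 33 mm in diameter, 85 mm tall, standing on the bench; origin at the centre of its underside
- holder: the socket holder, fixed to the bench: a grey bar 70 mm (x) by 330 mm (y) by 20 mm high, origin at the centre of its underside, z up. It carries two stored sockets, 115 mm either side of the middle (up to 40 mm in diameter, tops 82 mm above the bench), and the empty square stud in the middle
- stud_foot (a point): foot of the empty stud, on its axis, 24 mm above the bench, on its 40 mm collar: the socket's underside rests here when home. Axes: the holder's. Collar and stud swivel about z (friction 0.25 N m; do not wrench at a stop with over 0.5 N m). At the clockwise stop its flats are parallel to the holder's x, y; it starts an unmeasured 0.3 to 1.2 rad anticlockwise (from above) of that
- big_hole (a point): centre of the mouth of the big socket's square drive hole, in its underside: 20.6 mm wide, 26 mm deep, flats facing the socket's x and y. 12 mm up, a groove for the spring ball runs round all four flats, so any quarter turn fits. On the outside, a small dark pin hole 12 mm above the underside marks the middle of each flat
- stud_tip (a point): top of the empty stud, on its axis, 25 mm above its foot; axes the holder's. The stud: a steel square post of 19 mm, 20 mm high, tapering to 16 mm over its last 3.5 mm, topped by a round cone 5 mm high (16 mm to 11 mm across). Out of line, the socket rides on the square's corners 18 to 20 mm above home; turned into line (within about 0.08 rad) it drops until it meets the ball
- stud_click (a point): point on the stud's axis level with its spring ball, 11.5 mm above the foot; axes the holder's. The ball bulges 3.6 mm from one flat. The socket meets it about 15 mm above home and needs a push of some 10 to 15 N to slide down over it; in the last few mm the ball clicks into the socket's groove and holds it on

How it is judged:
On the way, in this order (a step that is already met when the one before it is completed fails the run):
1. the big socket is lifted clear of the bench (height (world z) of big_socket above 0.04 m), for 0.1 s.
2. the big socket is pushed fully home on the empty stud, past the click (its underside within 2.5 mm of the foot) (horizontal distance between big_socket and stud_foot below 0.004 m and z of big_socket in the frame of stud_foot below 0.0025 m and angle between big_socket's own z axis and vertical below 0.08 rad), for 0.2 s.
At the end, for the whole second after the job is handed in: the big socket sits upright on the empty stud, fully home (underside within 2.5 mm of the foot, within 4 mm of its axis), turned to the stop (its flats within 0.18 rad of the holder's axes), at rest and released (all of step 2 and (angle between the x axis of big_socket and the x axis of holder, either way round below 0.18 rad or angle between the x axis of big_socket and the y axis of holder, either way round below 0.18 rad) and linear speed of big_socket below 0.02 m/s and contact force between the fingers and big_socket below 0.1 N); the robot touches nothing.
It fails at once if the big socket is forced onto the stud: more than 60 N between it and the holder or stud while it is not yet home (over 3.5 mm above the foot) (contact force between big_socket and holder above 60 N and z of big_socket in the frame of stud_foot above 0.0035 m).
It fails at once if the big socket is forced against the holder or stud with more than 150 N in all (pressing hard on the collar, or wrenching at the stop with over about 0.6 N m) (contact force between big_socket and holder above 150 N).
It fails at once if the small or the long socket is shifted by more than 20 mm or tipped (distance of any of small_socket, long_socket from where it was at the start of the episode above 0.02 m or angle between any of small_socket, long_socket's own z axis and vertical above 0.3 rad).
It also fails if it takes over 72 s, if anything falls off the work surface, if the arm or the gripper's body presses on something with over 40 N, if the wrist force passes 120 N, or if a joint passes its speed limit or range.

### The arm

A 7-joint arm with a two-finger parallel gripper is mounted at the origin on the work surface. World frame = base frame: x ahead of the robot, y to its left, z up, the work surface at z = 0. Lengths are in m, angles in rad, forces in N, time in s.
With the tool pointing down it reaches from about 0.35 to 0.9 m from the base axis. Payload 19.9 kg.
Tool frame: the origin (TCP) lies at the very end of the fingers, on their centre line; the grasp point (between the pads) lies 19 mm behind it; z points along the fingers, y is the line along which they close (so a half turn about z gives the same grasp; the last joint's range is limited). The gripper opens to 94 mm and grips with 3 to 60 N. Pads are 16 mm wide; open, the fingers measure 119 mm over their backs; the gripper's body (75 mm by 177 mm) begins 78 mm behind the grasp point.
Start: joints at [1.308, 0.417, -0.01, 1.614, 0.005, 1.111, -0.053], TCP at [0.137, -0.61, 0.205] pointing down, gripper open.
Joint ranges: [-2.81, 2.81], [-0.39, 2.02], [-1.27, 1.25], [0.06, 2.57], [-1.19, 4.33], [0.19, 2], [-2.82, 2.82]. Speed limits (rad/s): [1.89, 1.89, 2.39, 2.39, 3.01, 3.01, 3.01].

### API

Orientations are given as a unit quaternion [w, x, y, z].
In Python, from bench import robot gives the robot as it stands.
- The arm moves only by the tool drive_tool, never from a script. Its arguments are lists of equal length, an entry for each row: "travel": the shift along the tool's x, y, z in mm, a list of three; "yaw": the turn about the tool's z in rad. A call has 1 to 10 rows; each row shifts and turns the commanded pose from where the row before left it, along the tool's axes as they then stand; what a row does not reach is not made up. A row lasts 1/10 s, in which the tool goes at most 50 mm and 8.59 degrees, less where a joint would pass 70% of its speed; a pose out of reach is approached as far as the arm can. A call with a gripper value outside its range is refused whole. "gripper" is the opening, from 0 (shut) to 1 (fully open), set as the call begins (left out, the last holds). The fingers move at their own pace and stop on an object; the grip force is fixed at half the most. Time passes only in rows, so rows that do not move let the fingers close. It gives the time, the measured TCP pose, the force, the opening and the grip force at its end, in the units of the state.
- robot.observe(): the state, without advancing time (a new reading comes with each control period).
- robot.get_image(name): name is "side" or "top" or "wrist"; returns a dict with "pixels" (400x640x3 uint8, red, green, blue), "z_map" (400x640 float32, m along the optical axis (not along the pixel's ray), 0 where there is no reading), "fx", "fy", "cx", "cy" (pixels), "R" (3x3) and "t" (3): a world point X has camera coordinates R X + t. Camera axes: x right, y down, z forward; pixel columns grow to the right and rows downward; lengths in m; the calibration is good to about 2 mm. A picture is of the moment at which its call begins.
- robot.hand_in(): hands the job in; it is judged then, once.
Trained networks look in the newest picture that a camera, given by its name, has taken for a name from the list of things; names that differ only in an ending like _2 or _b are one class to them, and where a whole thing is asked for, a point or a joint stands for the part that bears it (a point fixed in the world has none). Each returns a list of dicts, best first, with "p" (0 to 1); they miss things now and then, are a little off and sometimes report something else, mostly with a low value. They report only what shows in the picture. A call takes as long as a camera call.
- robot.search_frame(thing, camera): "bbox" ([left, top, right, bottom] in pixels, round what is visible of it).
- robot.masks_of(thing, camera): "pixels" (400x640 bool, what is visible of it) and "bbox" ([left, top, right, bottom] in pixels, round what is visible of it).
- robot.mark_of(thing, camera): "point" ([column, row] in pixels: a listed point, or the origin of a listed thing).
The state is a dict: "clock": time; "q": joint angles; "joint_vel": joint speeds; "joint_efforts": joint torques, N m; "position": TCP position; "tool_rot": TCP orientation; "wrist_force": force on the tool from outside, world axes, zero at the start; "moment": the same for the moment, N m; "gripper_width": finger opening in m; "grip_force": force on a finger pad.
Only numpy, scipy, OpenCV 4.12 (cv2) and the standard library are available. Lean on these libraries where they do the work, as an engineer would, in place of code of your own. Each camera call takes 0.05 s, during which the arm holds its last target. There are 200 camera calls.

## Working session

There is one attempt and no reset: what is moved stays moved. The work goes in short steps, Python scripts to look and compute and a tool call to move; the robot and the scene stay as the last step left them, time stands still between calls to the robot, and variables do not carry over. Pictures are saved under pics/ and viewed, at most 10 in all, crops included, and the job is handed in when it is done.

Besides the shell and the picture viewer there is one more tool, called after "Call:" as name([rows], argument=value, ...), one row to a line, values as JSON. drive_tool: Moves the arm, as the interface text tells. Its arguments: {"type":"object","properties":{"travel":{"type":"array","items":{"type":"array","items":{"type":"number"}}},"yaw":{"type":"array","items":{"type":"number"}},"gripper":{"type":"number"}},"required":["travel","yaw"]}

```bash
mkdir -p pics; cat > h.py <<'E'
from bench import robot
import numpy as np, cv2
def world(im,u,v,z=None):
    R,t=np.array(im["R"]),np.array(im["t"])
    ray=R.T@np.array([(u-im["cx"])/im["fx"],(v-im["cy"])/im["fy"],1]); c=-R.T@t
    if z is None:
        return c+ray*im["z_map"][int(round(v)),int(round(u))]
    return c+ray*(z-c[2])/ray[2]
def save(im,n,crop=None,s=1):
    p=im["pixels"][:,:,::-1]
    if crop: p=p[crop[1]:crop[3],crop[0]:crop[2]]
    cv2.imwrite("pics/"+n,cv2.resize(p,None,fx=s,fy=s,interpolation=cv2.INTER_CUBIC))
E
python3 - <<'E'
from h import *
print(robot.observe())
ims={c:robot.get_image(c) for c in("top","side")}
save(ims["top"],"top.png");save(ims["side"],"side.png")
for c in ims:
    im=ims[c]
    for th,z in(("big_socket",0),("small_socket",0),("long_socket",0),("holder",0),("stud_foot",.024),("stud_tip",.049)):
        for r in robot.mark_of(th,c)[:2]: print(c,th,round(r["p"],2),np.round(r["point"]),np.round(world(im,*r["point"],z),4))
E
```

```text
{'clock': 0.0, 'q': array([ 1.30847981,  0.41799552, -0.01031026,  1.61417158,  0.00468131,
        1.11070122, -0.05298246]), 'joint_vel': array([-0.00132093, -0.00036307, -0.00056969,  0.00073467, -0.00039324,
       -0.00036865, -0.00177456]), 'joint_efforts': array([ 4.98810550e-04, -8.51250887e+01,  6.39250316e-01, -4.25970054e+01,
       -4.88376617e-02,  1.88118650e-02,  1.27928142e-04]), 'position': array([ 0.1368048 , -0.60945264,  0.2048129 ]), 'tool_rot': array([-6.16914890e-04,  9.93909674e-01,  1.10196041e-01, -1.05114285e-04]), 'wrist_force': array([0.4317369 , 0.8681306 , 0.20105087]), 'moment': array([-0.00272192, -0.04038304,  0.01564558]), 'grip_force': 0.0, 'gripper_width': 0.09342441445248623}
top big_socket 0.81 [416. 177.] [ 0.5676 -0.2629  0.    ]
top small_socket 0.59 [464. 233.] [ 0.4587 -0.3539  0.    ]
top small_socket 0.44 [206. 199.] [0.5122 0.1529 0.    ]
top long_socket 0.61 [345. 218.] [ 0.4822 -0.1226  0.    ]
top holder 0.61 [212. 202.] [0.5058 0.1404 0.    ]
top stud_foot 0.97 [208. 199.] [0.5078 0.1427 0.024 ]
top stud_tip 0.85 [204. 197.] [0.5087 0.1426 0.049 ]
side big_socket 0.6 [323. 174.] [ 0.5601 -0.2687  0.    ]
side small_socket 0.53 [367. 162.] [ 0.4519 -0.3609  0.    ]
side long_socket 0.96 [337. 212.] [ 0.4837 -0.124   0.    ]
side holder 0.61 [294. 297.] [0.5034 0.1427 0.    ]
side stud_foot 0.69 [292. 290.] [0.5075 0.1451 0.024 ]
side stud_tip 0.88 [295. 279.] [0.5024 0.1363 0.049 ]
```

View pics/top.png

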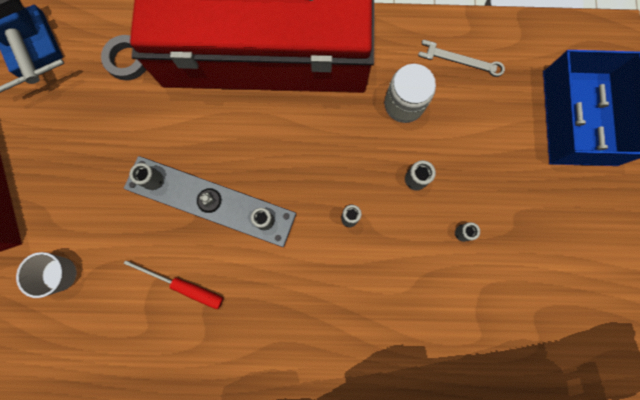

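View pics/side.png

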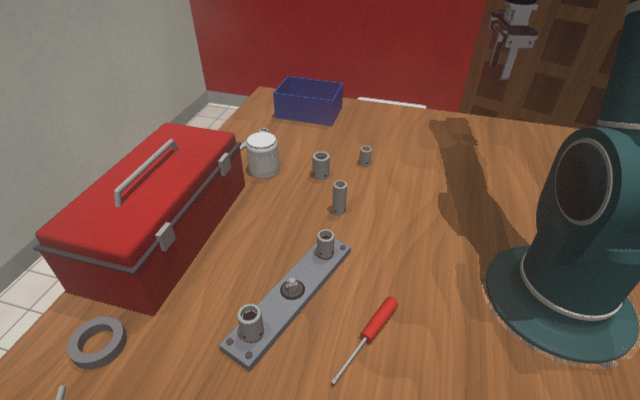

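Top view: big socket at about (421,173), empty stud at (208,200), holder slanted about 20°. Small socket is at (467,231) and long at (351,215).

```bash
cat >> h.py <<'E'
from scipy.spatial.transform import Rotation as Ro
def tool():
    s=robot.observe(); q=s["tool_rot"]; return s,Ro.from_quat([q[1],q[2],q[3],q[0]])
def plan(target):
    s,R=tool(); x=R.as_matrix()[:,0]
    print("toolyaw",round(np.arctan2(x[1],x[0]),3),"pos",np.round(s["position"],4),"travel mm",np.round(R.inv().apply(np.array(target)-s["position"])*1e3,1),"q",np.round(s["q"],2))
    print("F",np.round(s["wrist_force"],2),"M",np.round(s["moment"],3),"w",round(s["gripper_width"],4),"grip",round(s["grip_force"],1),"t",round(s["clock"],2))
E
python3 - <<'E'
from h import *
plan([.563,-.266,.205])
s,R=tool(); im=robot.get_image("wrist"); C=np.array(im["R"])
c=-C.T@im["t"]; print("cam in tool",R.inv().apply(c-s["position"]),"axis",R.inv().apply(C[2]),im["fx"])
im=robot.get_image("top")
P=[]
m=robot.masks_of("holder","top")[0]; print(m["p"])
v,u=np.nonzero(m["pixels"]); r=cv2.minAreaRect(np.float32([u,v]).T); 
b=[world(im,a[0],a[1],.02) for a in cv2.boxPoints(r)]; print(np.round(b,3))
E
```

```text
toolyaw 0.221 pos [ 0.1369 -0.6098  0.2054] travel mm [ 491.  -242.1    0.5] q [ 1.31  0.42 -0.01  1.61  0.    1.11 -0.05]
F [ 0.14  0.96 -0.36] M [-0.067  0.012  0.039] w 0.0939 grip 0.0 t 0.7
cam in tool [ 0.08224371  0.00023077 -0.17914505] axis [-2.82761215e-01 -8.56066623e-04  9.59189951e-01] 289.79865041272484
0.98
[[ 0.524  0.306  0.02 ]
 [ 0.594  0.289  0.02 ]
 [ 0.487 -0.029  0.02 ]
 [ 0.421 -0.007  0.02 ]]
```

Call:
drive_tool([
  [45, -22, 0],
  [45, -22, 0],
  [45, -22, 0],
  [45, -22, 0],
  [45, -22, 0],
  [45, -22, 0],
  [45, -22, 0],
  [45, -22, 0],
  [45, -22, 0],
  [45, -22, 0],
], yaw=[0, 0, 0, 0, 0, 0, 0, 0, 0, 0])

```text
clock: 1.85
position: [0.5285, -0.2958, 0.2057]
tool_rot: [0.0, 0.994, 0.11, 0.0]
wrist_force: [0.1, -1.0, -0.4]
gripper_width: 0.094
grip_force: 0.0
```

```bash
python3 - <<'E'
from h import *
plan([.563,-.266,.205])
im=robot.get_image("wrist"); save(im,"w1.png")
for th,z in(("big_socket",0),("big_hole",0),("long_socket",0),("small_socket",0)):
    for r in robot.mark_of(th,"wrist")[:2]: print(th,round(r["p"],2),np.round(r["point"]),np.round(world(im,*r["point"],z),4))
E
```

```text
toolyaw 0.221 pos [ 0.5285 -0.2958  0.2057] travel mm [ 40.2 -21.5   0.7] q [ 0.63  0.39 -0.22  1.66  0.09  1.1  -0.97]
F [ 0.12 -0.98 -0.38] M [-0.012 -0.018 -0.033] w 0.094 grip 0.0 t 1.85
big_socket 0.8 [306. 145.] [ 0.5617 -0.2638  0.    ]
big_hole 0.94 [306. 144.] [ 0.5636 -0.2637  0.    ]
long_socket 0.67 [195. 184.] [ 0.4763 -0.1272  0.    ]
```

View pics/w1.png

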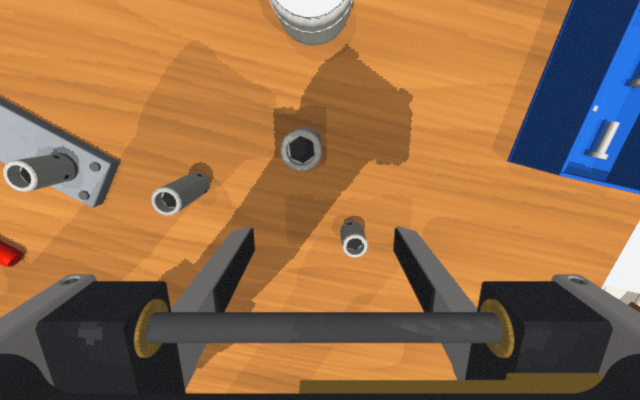

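Big socket is at (300,149) almost below the camera, small at (354,240), long at (175,195). I'll move above it with the fingers yawed anticlockwise, which leaves room for the clockwise turn later.

Call:
drive_tool([
  [20, -10, 0],
  [20, -11, 0],
  [0, 0, 0],
  [0, 0, 0],
  [0, 0, 0],
  [0, 0, 0],
  [0, 0, 30],
  [0, 0, 30],
  [0, 0, 0],
], yaw=[0, 0, -0.14, -0.14, -0.14, -0.13, -0.13, 0, 0])

```text
clock: 3.0
position: [0.5586, -0.2688, 0.1421]
tool_rot: [-0.002, 0.901, 0.434, -0.002]
wrist_force: [-0.9, -0.3, 0.2]
gripper_width: 0.0939
grip_force: 0.0
```

```bash
python3 - <<'E'
from h import *
im=robot.get_image("wrist"); save(im,"w2.png")
for th in("big_socket","big_hole"):
    for r in robot.mark_of(th,"wrist")[:1]: print(th,round(r["p"],2),np.round(r["point"]),np.round(world(im,*r["point"],0),4))
m=robot.masks_of("big_socket","wrist")[0]
v,u=np.nonzero(m["pixels"]); P=np.array([world(im,a,b) for a,b in zip(u,v)]);
T=P[abs(P[:,2]-.064)<.004]; (cx,cy),r=cv2.minEnclosingCircle(np.float32(T[:,:2]*1000)); print(m["p"],m["bbox"],cx,cy,r)
plan([cx/1e3,cy/1e3,.028])
E
```

```text
big_socket 0.71 [324. 178.] [ 0.5645 -0.2611  0.    ]
big_hole 0.61 [323. 179.] [ 0.5619 -0.2613  0.    ]
0.88 [299.0, 160.3, 346.5, 216.2] 562.0751342773438 -262.1012878417969 23.08002471923828
toolyaw 0.9 pos [ 0.562  -0.2687  0.1472] travel mm [  5.2  -4.3 119.2] q [ 0.66  0.49 -0.35  1.67  0.19  1.01 -0.43]
F [-0.29  0.05  0.24] M [-0.026 -0.048  0.027] w 0.0941 grip 0.0 t 3.2
```

View pics/w2.png

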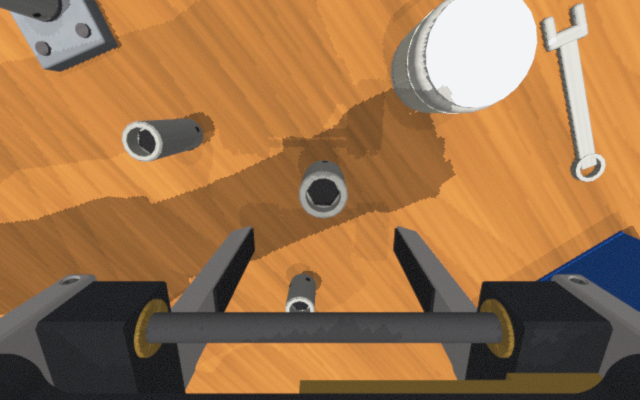

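The socket top is at (323,192), a pin hole seems to show near (325,163), and the fingers straddle it cleanly. I'll descend and grip.

Call:
drive_tool([
  [5, -4, 0],
  [0, 0, 30],
  [0, 0, 30],
  [0, 0, 30],
  [0, 0, 20],
  [0, 0, 9],
  [0, 0, 0],
], yaw=[0, 0, 0, 0, 0, 0, 0])

```text
clock: 3.9
position: [0.5614, -0.2611, 0.0263]
tool_rot: [-0.0, 0.9, 0.435, -0.0]
wrist_force: [0.1, -0.3, -0.9]
gripper_width: 0.0943
grip_force: 0.0
```

Call:
drive_tool([
  [0, 0, 0],
  [0, 0, 0],
  [0, 0, 0],
  [0, 0, 0],
  [0, 0, 0],
  [0, 0, 0],
  [0, 0, 0],
  [0, 0, 0],
], yaw=[0, 0, 0, 0, 0, 0, 0, 0], gripper=0.2)

```text
clock: 4.7
position: [0.5617, -0.2617, 0.0266]
tool_rot: [0.0, 0.9, 0.435, 0.0]
wrist_force: [0.8, -2.1, 1.4]
gripper_width: 0.0457
grip_force: 30.0
```

Call:
drive_tool([
  [0, 0, -20],
  [0, 0, -30],
  [0, 0, -40],
  [0, 0, -40],
  [0, 0, 0],
], yaw=[0, 0, 0, 0, 0])

```text
clock: 5.2
position: [0.5635, -0.2621, 0.1614]
tool_rot: [0.003, 0.9, 0.435, 0.002]
wrist_force: [1.0, 0.1, -3.4]
gripper_width: 0.0456
grip_force: 30.0
```

```bash
python3 - <<'E'
from h import *
plan([.508,.1415,.157])
im=robot.get_image("wrist"); save(im,"w3.png",(240,120,400,320),3)
s,R=tool()
for th in("big_socket","big_hole"):
    for r in robot.mark_of(th,"wrist")[:1]: print(th,round(r["p"],2),np.round(r["point"]),np.round(R.inv().apply(world(im,*r["point"],s["position"][2]-.0266)-s["position"])*1e3,1))
m=robot.masks_of("big_socket","wrist")[0]
v,u=np.nonzero(m["pixels"]); P=np.array([R.inv().apply(world(im,a,b)-s["position"])*1e3 for a,b in zip(u,v)])
print(np.percentile(P[:,2],[1,50,99])); T=P[abs(P[:,2]+37.4)<4]; print(len(T), cv2.minEnclosingCircle(np.float32(T[:,:2])))
E
```

```text
toolyaw 0.901 pos [ 0.5635 -0.2621  0.1614] travel mm [ 281.9 -294.2    2.9] q [ 0.65  0.47 -0.36  1.66  0.19  1.03 -0.43]
F [ 1.02  0.12 -3.38] M [-0.051 -0.129 -0.035] w 0.0456 grip 30.0 t 5.2
big_socket 0.78 [324. 224.] [-0.7  1.7 26.6]
[-41.38933618 -29.788186    17.9656554 ]
2847 ((0.8335434794425964, 0.41429609060287476), 23.244155883789062)
```

View pics/w3.png

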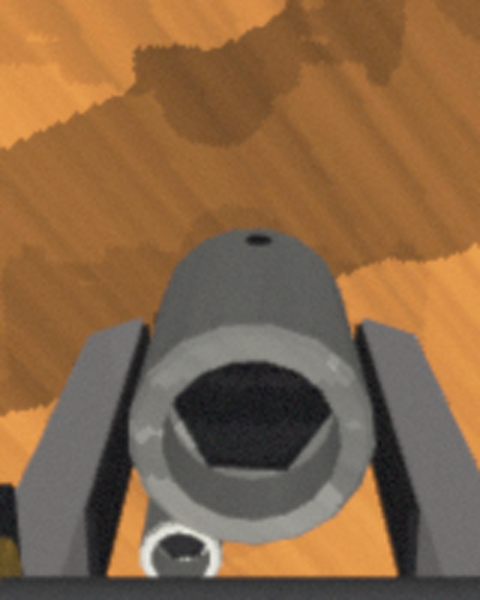

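The socket is well held. The pin hole is at about (326,200), straight on the tool's +x side, so the socket's flats line up with the tool axes. Next I go to the stud, stopping 70 mm short so the wrist camera sees it.

Call:
drive_tool([
  [21, -29, 0],
  [21, -29, 0],
  [21, -29, 0],
  [21, -29, 0],
  [21, -29, 0],
  [21, -29, 0],
  [21, -29, 0],
  [21, -29, 0],
  [22, -31, 0],
  [22, -31, 0],
], yaw=[0, 0, 0, 0, 0, 0, 0, 0, 0, 0])

```text
clock: 6.4
position: [0.4612, 0.0884, 0.1552]
tool_rot: [-0.001, 0.9, 0.435, -0.001]
wrist_force: [1.0, 0.5, -3.8]
gripper_width: 0.0457
grip_force: 30.0
```

Call:
drive_tool([
  [0, 0, 0],
  [0, 0, 0],
], yaw=[0, 0])

```text
clock: 6.6
position: [0.4618, 0.0877, 0.1555]
tool_rot: [-0.0, 0.9, 0.436, -0.001]
wrist_force: [0.7, -0.9, -4.2]
gripper_width: 0.0459
grip_force: 30.0
```

```bash
python3 - <<'E'
from h import *
im=robot.get_image("wrist")
for th,z in(("stud_foot",.024),("stud_tip",.049),("stud_click",.0355)):
    for r in robot.mark_of(th,"wrist")[:1]: print(th,round(r["p"],2),np.round(r["point"],1),np.round(world(im,*r["point"],z),4)); p=r["point"]
plan([.508,.1415,.157])
u,v=map(int,p); v0=max(v-50,0);save(im,"w4.png",(u-60,v0,u+60,v0+100),5); print(u-60,v0)
E
```

```text
stud_foot 0.62 [326.8 124.3] [0.5067 0.14   0.024 ]
stud_tip 0.58 [324.3 130.3] [0.5019 0.1381 0.049 ]
stud_click 0.66 [325.8 126.2] [0.505  0.1396 0.0355]
toolyaw 0.899 pos [0.4627 0.0863 0.156 ] travel mm [71.4  1.1 -1.1] q [ 0.23  0.24 -0.54  2.02  0.16  0.92 -1.06]
F [-0.24 -0.62 -4.11] M [-0.063 -0.062  0.016] w 0.0456 grip 30.0 t 6.8
265 76
```

View pics/w4.png

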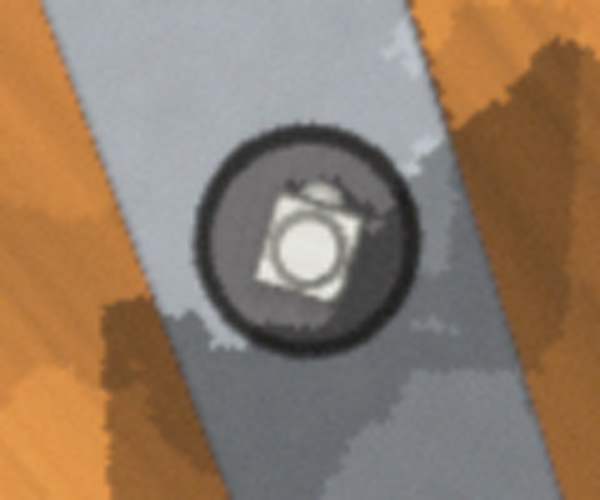

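The stud is seen from above: tip disc at about (326.8,125.6), collar centre at (326.6,124), square turned about 0.3 rad clockwise from the tool's axes.

```bash
python3 - <<'E'
from h import *
im=robot.get_image("wrist")
f=lambda a,b,z: world(im,265+a/5-.4,76+b/5-.4,z)
c=[f(a,b,.044)[:2] for a,b in((283,196),(362,217),(333,301),(256,276))]
for i in range(4):
    d=c[(i+1)%4]-c[i]; print(np.linalg.norm(d),np.arctan2(d[1],d[0])%(np.pi/2))
print("mean",np.mean(c,0),"tip",f(309,248,.049),"collar",f(308,240,.024))
for a,b in(((45,0),(235,500)),((410,10),(555,500))):
    d=f(*b,.02)-f(*a,.02); print("holder",np.arctan2(d[1],d[0])%(np.pi/2)-np.pi/2)
s,R=tool(); p=R.inv().apply(world(im,326,200,s["position"][2]-.0146)-s["position"])*1e3; print("pin",p)
# socket offset in tool
m=robot.masks_of("big_socket","wrist")[0]
v,u=np.nonzero(m["pixels"]); P=np.array([R.inv().apply(world(im,a,b)-s["position"])*1e3 for a,b in zip(u,v)])
T=P[abs(P[:,2]+37.4)<4]; print(cv2.minEnclosingCircle(np.float32(T[:,:2])))
E
```

```text
0.015823038003596007 0.6482260114587358
0.016938308834140457 0.5674324542794089
0.015902016707420672 0.5909903664044718
0.016036379764067965 0.5595639243682929
mean [0.50734425 0.13889131] tip [0.50751844 0.13900889 0.049     ] collar [0.50779983 0.13938682 0.024     ]
holder -0.32592430143191886
holder -0.34373427415063684
pin [22.50669468  1.48077048 14.5889999 ]
((-0.012286623939871788, -0.2912062704563141), 23.219621658325195)
```

Call:
drive_tool([
  [23, 1, 0],
  [23, 1, 0],
  [23, 0.4, 0],
  [0, 0, 0],
  [0, 0, 0],
  [0, 0, 25],
  [0, 0, 25],
  [0, 0, 20],
  [0, 0, 0],
  [0, 0, 0],
], yaw=[0, 0, 0, 0.14, 0.14, 0, 0, 0, 0, 0])

```text
clock: 7.9
position: [0.5076, 0.1397, 0.0868]
tool_rot: [-0.0, 0.952, 0.305, -0.0]
wrist_force: [-0.2, 0.1, -3.7]
gripper_width: 0.0458
grip_force: 30.0
```

```bash
python3 - <<'E'
from h import *
plan([.5076,.139,.072])
im=robot.get_image("side")
for r in robot.mark_of("big_hole","side")[:1]: print(r["p"],world(im,*r["point"],.0595))
save(im,"s2.png",(240,220,350,310),6)
E
```

```text
toolyaw 0.62 pos [0.5076 0.1397 0.0868] travel mm [-0.4  0.6 14.8] q [ 0.05  0.43 -0.46  1.95  0.26  0.82 -1.5 ]
F [-0.16  0.12 -3.74] M [-0.031 -0.036 -0.003] w 0.0458 grip 30.0 t 7.9
0.64 [0.5070917  0.13596549 0.0595    ]
```

Call:
drive_tool([
  [0, 0.5, 4],
  [0, 0, 4],
  [0, 0, 3],
  [0, 0, 2],
  [0, 0, 2],
  [0, 0, 0],
], yaw=[0, 0, 0, 0, 0, 0])

```text
clock: 8.6
position: [0.5075, 0.1394, 0.0712]
tool_rot: [-0.0, 0.952, 0.305, -0.0]
wrist_force: [0.1, -0.6, -4.0]
gripper_width: 0.0453
grip_force: 30.0
```

Call:
drive_tool([
  [0, 0, 1],
  [0, 0, 1],
  [0, 0, 0],
], yaw=[0, 0, 0])

```text
clock: 8.9
position: [0.5077, 0.1395, 0.0694]
tool_rot: [-0.0, 0.952, 0.305, 0.0]
wrist_force: [0.1, 1.2, -3.6]
gripper_width: 0.0455
grip_force: 30.0
```

Call:
drive_tool([
  [0, 0, 1],
  [0, 0, 1],
  [0, 0, 0],
], yaw=[0, 0, 0])

```text
clock: 9.2
position: [0.5076, 0.1398, 0.0675]
tool_rot: [-0.0, 0.952, 0.306, 0.0]
wrist_force: [-1.8, 2.9, -0.4]
gripper_width: 0.0456
grip_force: 30.0
```

Call:
drive_tool([
  [0, 0, 1],
  [0, 0, 0],
], yaw=[0, 0])

```text
clock: 9.4
position: [0.5074, 0.1399, 0.0663]
tool_rot: [-0.0, 0.952, 0.306, -0.0]
wrist_force: [-2.6, 5.7, -3.0]
gripper_width: 0.0455
grip_force: 30.0
```

Call:
drive_tool([
  [0, 0, 1],
  [0, 0, 0],
], yaw=[0, 0])

```text
clock: 9.6
position: [0.5071, 0.14, 0.0651]
tool_rot: [-0.0, 0.952, 0.306, -0.0]
wrist_force: [-2.3, 5.7, -5.7]
gripper_width: 0.0457
grip_force: 30.0
```

Call:
drive_tool([
  [0, -0.7, 0],
  [0, 0, 1],
  [0, 0, 1],
  [0, 0, 0],
], yaw=[0, 0, 0, 0])

```text
clock: 10.0
position: [0.5072, 0.1403, 0.0637]
tool_rot: [-0.0, 0.952, 0.306, 0.0]
wrist_force: [-4.0, 3.9, 4.9]
gripper_width: 0.0457
grip_force: 30.0
```

Call:
drive_tool([
  [0, 0, 1],
  [0, 0, 1],
  [0, 0, 0],
], yaw=[0, 0, 0])

```text
clock: 10.3
position: [0.5071, 0.1403, 0.0616]
tool_rot: [-0.0, 0.952, 0.306, -0.0]
wrist_force: [-4.4, 3.5, 3.9]
gripper_width: 0.0456
grip_force: 30.0
```

Call:
drive_tool([
  [0, 0, 1.5],
  [0, 0, 1.5],
  [0, 0, 1.5],
  [0, 0, 0],
], yaw=[0, 0, 0, 0])

```text
clock: 10.7
position: [0.5071, 0.1403, 0.057]
tool_rot: [-0.0, 0.952, 0.306, -0.0]
wrist_force: [-3.9, 3.2, 2.2]
gripper_width: 0.046
grip_force: 30.0
```

Call:
drive_tool([
  [0, 0, 1.5],
  [0, 0, 1.5],
  [0, 0, 0],
], yaw=[0, 0, 0])

```text
clock: 11.0
position: [0.5071, 0.1403, 0.054]
tool_rot: [-0.0, 0.952, 0.306, -0.0]
wrist_force: [-4.7, 3.4, 2.7]
gripper_width: 0.0454
grip_force: 30.0
```

Call:
drive_tool([
  [0, 0, 1],
  [0, 0, 1],
  [0, 0, 0],
], yaw=[0, 0, 0])

```text
clock: 11.3
position: [0.507, 0.1403, 0.0519]
tool_rot: [-0.0, 0.952, 0.306, -0.0]
wrist_force: [-3.2, 4.2, 0.2]
gripper_width: 0.0456
grip_force: 30.0
```

```bash
python3 - <<'E'
from h import *
plan([.5076,.139,.0506])
E
```

```text
toolyaw 0.621 pos [0.507  0.1403 0.0519] travel mm [-0.3  1.4  1.3] q [ 0.03  0.49 -0.44  1.97  0.3   0.75 -1.53]
F [-3.2   4.15  0.24] M [1.075 1.041 0.079] w 0.0456 grip 30.0 t 11.3
```

Call:
drive_tool([
  [0, 0, 0.7],
  [0, 0, 0.7],
  [0, 0, 0],
], yaw=[0, 0, 0])

```text
clock: 11.6
position: [0.5069, 0.1403, 0.0505]
tool_rot: [-0.0, 0.952, 0.306, -0.0]
wrist_force: [-4.7, 3.6, 0.9]
gripper_width: 0.0459
grip_force: 30.0
```

Call:
drive_tool([
  [0, 0, 0.6],
  [0, 0, 0],
], yaw=[0, 0])

```text
clock: 11.8
position: [0.5071, 0.1403, 0.0504]
tool_rot: [-0.0, 0.952, 0.306, -0.0]
wrist_force: [-7.3, 2.3, 12.1]
gripper_width: 0.0457
grip_force: 30.0
```

Seated on the collar (force rise). I'll unload it and turn clockwise.

Call:
drive_tool([
  [-0.2, -0.5, -0.5],
  [0, 0, 0],
  [0, 0, 0],
  [0, 0, 0],
  [0, 0, 0],
  [0, 0, 0],
], yaw=[0, 0.08, 0.08, 0.08, 0.08, 0])

```text
clock: 12.4
position: [0.5065, 0.1405, 0.0505]
tool_rot: [-0.0, 0.989, 0.148, -0.0]
wrist_force: [-4.7, 4.7, 3.7]
gripper_width: 0.0457
grip_force: 30.0
```

```bash
python3 - <<'E'
from h import *
plan([.507,.1403,.0506])
E
```

```text
toolyaw 0.298 pos [0.5065 0.1405 0.0505] travel mm [ 0.4  0.3 -0.1] q [-0.03  0.48 -0.36  1.97  0.24  0.74 -1.81]
F [-4.7   4.71  3.72] M [0.874 1.292 0.03 ] w 0.0457 grip 30.0 t 12.4
```

Call:
drive_tool([
  [0, 0, 0],
  [0, 0, 0],
  [0, 0, 0],
  [0, 0, 0],
  [0, 0, 0],
], yaw=[0.08, 0.08, 0.08, 0.08, 0.08])

```text
clock: 12.9
position: [0.5066, 0.1405, 0.0505]
tool_rot: [-0.0, 0.999, -0.051, -0.0]
wrist_force: [-4.2, 3.7, 1.9]
gripper_width: 0.0453
grip_force: 30.0
```

```bash
python3 - <<'E'
from h import *
plan([.507,.1403,.0506])
im=robot.get_image("wrist"); save(im,"w5.png",(240,100,400,320),2.5)
E
```

```text
toolyaw -0.102 pos [0.5066 0.1405 0.0505] travel mm [ 0.5  0.2 -0.1] q [-0.11  0.47 -0.27  1.97  0.18  0.73 -2.16]
F [-4.15  3.69  1.93] M [0.976 1.32  0.34 ] w 0.0453 grip 30.0 t 12.9
```

View pics/w5.png

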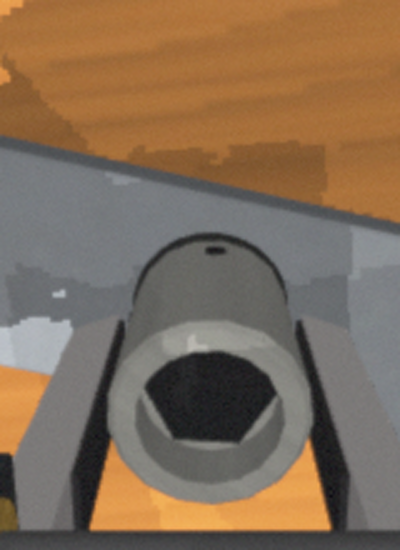

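The pin hole at crop (215,250) is still on the tool's +x side, so there is no slip. Remaining turn is about 0.2 rad, which I'll take in small steps while watching Mz.

Call:
drive_tool([
  [0, 0, 0],
  [0, 0, 0],
  [0, 0, 0],
], yaw=[0.05, 0.05, 0])

```text
clock: 13.25
position: [0.5066, 0.1405, 0.0505]
tool_rot: [-0.0, 0.995, -0.1, -0.0]
wrist_force: [-4.3, 3.7, 3.6]
gripper_width: 0.0453
grip_force: 30.0
```

```bash
python3 -c "
from h import *
plan([.507,.1403,.0506])"
```

```text
toolyaw -0.201 pos [0.5066 0.1405 0.0505] travel mm [ 0.5  0.1 -0.1] q [-0.13  0.46 -0.25  1.97  0.16  0.72 -2.24]
F [-4.29  3.74  3.6 ] M [1.04  1.157 0.076] w 0.0453 grip 30.0 t 13.25
```

Call:
drive_tool([
  [0, 0, 0],
  [0, 0, 0],
  [0, 0, 0],
], yaw=[0.03, 0.02, 0])

```text
clock: 13.55
position: [0.5066, 0.1406, 0.0505]
tool_rot: [-0.0, 0.992, -0.124, -0.0]
wrist_force: [-5.2, 3.0, 2.7]
gripper_width: 0.0454
grip_force: 30.0
```

```bash
python3 -c "
from h import *
plan([.507,.1403,.0506])"
```

```text
toolyaw -0.25 pos [0.5066 0.1406 0.0505] travel mm [ 0.5  0.1 -0.1] q [-0.14  0.46 -0.23  1.97  0.16  0.72 -2.29]
F [-5.24  3.03  2.72] M [1.032 1.216 0.143] w 0.0454 grip 30.0 t 13.55
```

Call:
drive_tool([
  [0, 0, 0],
  [0, 0, 0],
  [0, 0, 0],
], yaw=[0.02, 0.02, 0])

```text
clock: 13.85
position: [0.5066, 0.1406, 0.0505]
tool_rot: [-0.0, 0.99, -0.144, -0.0]
wrist_force: [-4.9, 3.4, 3.1]
gripper_width: 0.0457
grip_force: 30.0
```

```bash
python3 -c "
from h import *
plan([.507,.1403,.0506])"
```

```text
toolyaw -0.29 pos [0.5066 0.1406 0.0505] travel mm [ 0.5  0.1 -0.1] q [-0.14  0.46 -0.22  1.97  0.15  0.72 -2.32]
F [-4.85  3.39  3.14] M [1.025 1.177 0.104] w 0.0457 grip 30.0 t 13.85
```

Call:
drive_tool([
  [0, 0, 0],
  [0, 0, 0],
  [0, 0, 0],
], yaw=[0.02, 0.02, 0])

```text
clock: 14.15
position: [0.5066, 0.1406, 0.0505]
tool_rot: [-0.0, 0.986, -0.164, -0.0]
wrist_force: [-4.9, 3.9, 2.1]
gripper_width: 0.0457
grip_force: 30.0
```

```bash
python3 -c "
from h import *
plan([.507,.1403,.0506])"
```

```text
toolyaw -0.33 pos [0.5066 0.1406 0.0505] travel mm [ 0.5  0.1 -0.1] q [-0.15  0.46 -0.22  1.97  0.14  0.72 -2.35]
F [-4.94  3.86  2.05] M [1.039 1.172 0.079] w 0.0457 grip 30.0 t 14.15
```

Call:
drive_tool([
  [0, 0, 0],
  [0, 0, 0],
  [0, 0, 0],
], yaw=[0.02, 0.02, 0])

```text
clock: 14.45
position: [0.5066, 0.1406, 0.0505]
tool_rot: [-0.0, 0.983, -0.184, -0.0]
wrist_force: [-5.0, 3.1, 2.9]
gripper_width: 0.0456
grip_force: 30.0
```

```bash
python3 -c "
from h import *
plan([.507,.1403,.0506])"
```

```text
toolyaw -0.369 pos [0.5066 0.1406 0.0505] travel mm [ 0.5  0.1 -0.1] q [-0.16  0.46 -0.21  1.97  0.14  0.72 -2.39]
F [-4.95  3.14  2.91] M [0.995 1.138 0.113] w 0.0456 grip 30.0 t 14.45
```

Call:
drive_tool([
  [0, 0, 0],
  [0, 0, 0],
], yaw=[0.03, 0])

```text
clock: 14.65
position: [0.5066, 0.1406, 0.0505]
tool_rot: [-0.0, 0.98, -0.198, -0.0]
wrist_force: [-4.9, 3.5, 2.1]
gripper_width: 0.0458
grip_force: 30.0
```

```bash
python3 -c "
from h import *
plan([.507,.1403,.0506])"
```

```text
toolyaw -0.399 pos [0.5066 0.1406 0.0505] travel mm [ 0.5  0.1 -0.1] q [-0.17  0.46 -0.2   1.98  0.13  0.72 -2.42]
F [-4.92  3.51  2.09] M [1.    1.146 0.51 ] w 0.0458 grip 30.0 t 14.65
```

Mz jumped to 0.5, so this is the stop. I'll unload slightly, release and rise.

Call:
drive_tool([
  [0, 0, 0],
  [0, 0, 0],
  [0, 0, 0],
], yaw=[-0.03, -0.02, 0])

```text
clock: 14.95
position: [0.5067, 0.1406, 0.0505]
tool_rot: [-0.0, 0.985, -0.173, -0.0]
wrist_force: [-3.9, 3.5, 1.1]
gripper_width: 0.0459
grip_force: 30.0
```

Call:
drive_tool([
  [0, 0, 0],
  [0, 0, 0],
  [0, 0, 0],
  [0, 0, 0],
  [0, 0, 0],
  [0, 0, 0],
  [0, 0, 0],
], yaw=[0, 0, 0, 0, 0, 0, 0], gripper=1.0)

```text
clock: 15.65
position: [0.5069, 0.1403, 0.0505]
tool_rot: [-0.0, 0.985, -0.174, 0.0]
wrist_force: [0.0, -0.6, -0.7]
gripper_width: 0.0935
grip_force: 0.0
```

Call:
drive_tool([
  [0, 0, -10],
  [0, 0, -30],
  [0, 0, -40],
  [0, 0, -40],
  [-40, 0, 0],
  [-30, 0, 0],
  [0, 0, 0],
], yaw=[0, 0, 0, 0, 0, 0, 0])

```text
clock: 16.35
position: [0.4384, 0.1656, 0.1716]
tool_rot: [-0.0, 0.985, -0.172, 0.0]
wrist_force: [0.2, -0.6, 0.0]
gripper_width: 0.0941
grip_force: 0.0
```

```bash
python3 - <<'E'
from h import *
im=robot.get_image("wrist"); save(im,"w6.png",(220,60,420,260),3)
plan([.507,.1403,.15])
m=robot.masks_of("big_socket","wrist")[0]
v,u=np.nonzero(m["pixels"]); P=np.array([world(im,a,b) for a,b in zip(u,v)])
z=np.percentile(P[:,2],99); T=P[P[:,2]>.083]; print(m["p"],z,np.median(T[:,2]),cv2.minEnclosingCircle(np.float32(T[:,:2]*1e3)))
E
```

```text
toolyaw -0.347 pos [0.4401 0.1648 0.1715] travel mm [71.2  0.3 21.6] q [-0.18  0.19 -0.27  2.02  0.06  0.94 -2.4 ]
F [0.87 0.03 1.05] M [ 0.032 -0.049  0.012] w 0.0942 grip 0.0 t 16.4
0.77 0.08925318513410269 0.08775967692923761 ((506.2483825683594, 140.54751586914062), 22.91263198852539)
```

View pics/w6.png

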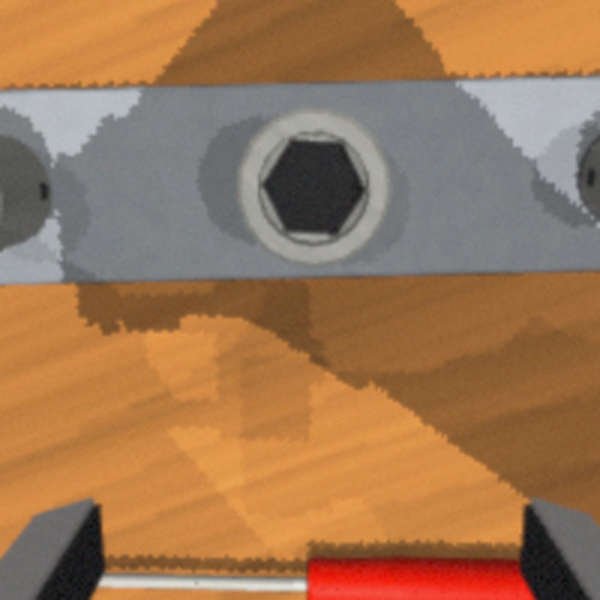

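The socket stands at crop (314,187) with its top at 88 mm, so it is home and released. It is within about 0.06 rad of the holder's axes.

```bash
python3 -c "
from bench import robot
print(robot.hand_in())"
```

```text
the job is handed in; nothing more can be done
None
```

The big socket is fully home on the middle stud, turned clockwise to the stop (flats about 0.06 rad off the holder's axes) and released. I handed the job in at about 16 s; the hand-in returned no verdict. I didn't look at the small and long sockets again after lifting the big one, but nothing suggested they were touched.

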